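# Set the light-box dimmer to its third click and light the lamp

### The arm

A 7-joint arm with a two-finger parallel gripper is mounted at the origin on the work surface. World frame = base frame: x ahead of the robot, y to its left, z up, the work surface at z = 0. Lengths are in mm, angles in rad, forces in N, time in s.
With the tool pointing down it reaches from about 400 to 850 mm from the base axis. Payload 6.9 kg.
Tool frame: the origin (TCP) lies between the finger pads; the fingertips stand 22 mm ahead of it and the grasp point (between the pads) lies 3 mm ahead of it; z points along the fingers, y is the line along which they close (so a half turn about z gives the same grasp; the last joint's range is limited). The gripper opens to 85 mm and grips with 20 to 120 N. Pads are 22 mm wide; open, the fingers measure 114 mm over their backs; the gripper's body (76 mm by 85 mm) begins 54 mm behind the grasp point. The pads swing forward as they close: fully open they stand 13 mm farther back than shut.
Start: joints at [-1.067, 0.507, -0.238, 1.5, 0.126, 1.149, -0.155], TCP at [242.137, 576.179, 253.275] pointing down, gripper open.
Joint ranges: [-3.08, 3.08], [-0.24, 2.05], [-1.43, 1.35], [0, 2.5], [-1.52, 4.66], [0.17, 1.96], [-2.89, 2.89]. Speed limits (rad/s): [2.39, 2.39, 3.14, 3.14, 3.14, 3.14, 3.14].

### API

Orientations are given as a rotation vector (axis times angle).
In Python, from bench import status, eyes, order gives the robot as it stands.
- The arm moves only by the tool move_arm, never from a script. Its argument "rows" is a list of rows, each a list of 3 entries, a list of its own where there are three numbers: the finger opening in m, from 0 to 0.0854, then the shift along the tool's x, y, z in m, then the turn, a rotation vector about the tool's x, y, z in degrees. In form: [[grip, [tx, ty, tz], [ax, ay, az]], ...]. A call has 1 to 20 rows; each row is the pose to reach, as a shift and turn from the pose commanded when the call began, along the tool's axes at that moment; what a row does not reach only later rows make up. A row lasts 1/8 s, in which the tool goes at most 62.5 mm and 10.7 degrees, less where a joint would pass 70% of its speed; a pose out of reach is approached as far as the arm can. A call with a gripper value outside its range is refused whole. The fingers move at their own pace and stop on an object; "squeeze" is the grip in N (left out, the last holds). Time passes only in rows, so rows that repeat a pose let the fingers close. It gives the time, the measured TCP pose, the force, the opening and the grip force at its end, in the units of the state.
- status.sense(): the state, without advancing time (a new reading comes with each control period).
- eyes.get_image(name): name is "side" or "top" or "wrist"; returns a dict with "image" (384x512x3 uint8, blue, green, red), "vfov" (degrees; the focal length in pixels is half the picture's height over the tangent of half this angle, whatever the lens; pixels are square), "cx", "cy" (the principal point, pixels), "T" (4x4, takes a point from camera to world coordinates). Camera axes: x right, y down, z forward; pixel columns grow to the right and rows downward; lengths in mm; the calibration is good to about 2 mm. A picture is of the moment at which its call begins. There is no depth.
- order.finish_job(): hands the job in; it is judged then, once.
Trained networks look in a picture, given as the dict that the camera call returned (one of the last four; its "shot" number tells which), for a name from the list of things; names that differ only in an ending like _2 or _b are one class to them, and where a whole thing is asked for, a point or a joint stands for the part that bears it (a point fixed in the world has none). Each returns a list of dicts, best first, with "confidence" (0 to 1); they miss things now and then, are a little off and sometimes report something else, mostly with a low value. They report only what shows in the picture. A call takes as long as a camera call.
- eyes.spot_in(picture, target): "xyz" ([x, y, z] in mm, in world coordinates, good to about 4 mm: the middle of the surface that is visible of it).
- eyes.masks_of(picture, target): "region" (384x512 bool, what is visible of it).
- eyes.mark_of(picture, target): "xyz" ([x, y, z] in mm, in world coordinates, good to about 4 mm: a listed point, or the origin of a listed thing).
The state is a dict: "time_s": time; "joint_positions": joint angles; "dq": joint speeds; "tau": joint torques, N m; "position": TCP position; "eef_rot": TCP orientation; "wrist_force": force on the tool from outside, world axes, zero at the start; "torque": the same for the moment, N m; "finger_gap": opening from 0.0 (shut) to 1.0 (fully open); "grip_force": force on a finger pad.
Only numpy, scipy, OpenCV 4.12 (cv2) and the standard library are available. Lean on these libraries where they do the work, as an engineer would, in place of code of your own. Each camera call takes 0.05 s, during which the arm holds its last target. There are 200 camera calls.

### The job

The light box is to be lit for looking at a glass negative: with closed fingertips push the upright dimmer paddle on the console along its slot from its loose, off end (the lamp-button end), counting the clicks, and stop with it resting in the third click, without running on past it. Then press the round lamp button on the same console fully down and let it come up again, and leave the dimmer in its third click. Only push the paddle from behind, do not pinch it, do not press the button before the dimmer is set, and leave the loupe and the other things on the desk where they are.

Things in the scene. Friction and masses are not known exactly. Their poses are not given: they have to be found in the camera images.
- console: Fixed dark steel control box standing on the desk, 120 (x) by 240 (y) by 50 mm high; origin at the centre of its underside, z up. Its own +y is the direction in which the dimmer is pushed. The dimmer's slot runs along y at x = -25 mm, the lamp button is at x = +33, y = -80 mm, and a loose loupe stands on its top at about x = +33, y = +72 mm.
- dimmer (a joint): Slide of the dimmer along the console's +y, m: 0 at the off end (paddle centre at console y = -52 mm), 0.104 at the other. It starts in a loose stretch, 0 to 0.021. Then come five sprung clicks, resting at 0.038, 0.054, 0.070 (third), 0.086 and 0.102, with crests at 0.030, 0.046, 0.062, 0.078, 0.094.
- dimmer_top (a point): Centre of the upper face of the dimmer paddle, an upright plain aluminium block 26 mm (console x) by 14.4 mm thick (console y) that stands out of the slot; this point is 84 mm above the desk and 34 mm above the console's top. The paddle is clear of the console's top by 2 mm.
- dimmer_push (a point): The middle of the paddle's rear face (towards console -y), the one to push on: 7.2 mm behind the paddle's centre, 68 mm above the desk. Leaving each rest takes about 6 to 7 N along the slot, fading towards the crest; within 1 mm beyond the crest the paddle jumps on by itself, ahead of the finger, into the next rest, and the push falls to nothing.
- lamp_button (a joint): Travel of the lamp button, m: 0 up, 0.006 fully down; a spring returns it. Fully down takes about 5 N.
- lamp_button_top (a point): Centre of the top of the lamp button, a grey round push button 26 mm across in a black housing on the console's top; pressed straight down.
- loupe: Loose black and clear loupe, 37 mm across, 38 mm high, standing on the console; origin at the centre of its underside. Leave it.
- pen_cup: Loose clear cup with pens, 76 mm across, 150 mm high with the pens, on the desk about 210 mm from the console's centre towards its +y; origin at the centre of its underside. Leave it.
- blower: Loose black rubber air blower, 58 mm across, 85 mm high, on the desk about 200 mm from the console's centre towards its -y; origin at the centre of its underside. Leave it.
- tin: Loose small can, 44 mm across, 45 mm high, on the desk in front of the console; origin at the centre of its underside. Leave it.
- dust_brush: Loose brush 160 mm long lying on the desk in front of the console. Leave it.

How it is judged (in metres and radians):
On the way, in this order (a step that is already met when the one before it is completed fails the run):
1. the dimmer rests in its third click (value of joint dimmer between 0.066 and 0.074 m and velocity of joint dimmer between -0.02 and 0.02 m/s), for 0.3 s.
2. the lamp button is pressed fully down (value of joint dimmer between 0.066 and 0.074 m and value of joint lamp_button above 0.0045 m), for 0.05 s.
At the end, for the whole second after the job is handed in: the dimmer rests in its third detent (0.070 m, within 4 mm), the lamp button has been pressed at least 4.5 mm and is up again (under 2 mm), and the loupe, cup, blower, tin and brush are within 25 mm of where they stood (value of joint dimmer between 0.066 and 0.074 m and value of joint lamp_button below 0.002 m and distance of each of loupe, pen_cup, blower, tin, dust_brush from where it was at the start of the episode below 0.025 m); the robot touches nothing.
It fails at once if the dimmer runs on past its third click (over the fourth crest) (value of joint dimmer above 0.078 m).
It fails at once if the lamp button is pressed (over 3 mm) while the dimmer is not in its third click (value of joint lamp_button above 0.003 m and not (value of joint dimmer between 0.066 and 0.074 m)).
It fails at once if the paddle is pinched: the fingers press on its rear and front halves at once (contact force between the fingers and dimmer_c1 above 3 N and contact force between the fingers and dimmer_c2 above 3 N).
It fails at once if a loose thing on the desk or console is moved, lifted or carried off (over 25 mm) (distance of any of loupe, pen_cup, blower, tin, dust_brush from where it was at the start of the episode above 0.025 m).
It also fails if it takes over 67 s, if anything falls off the work surface, if the arm or the gripper's body presses on something with over 40 N, if the wrist force passes 120 N, or if a joint passes its speed limit or range.

## Working session

There is one attempt and no reset: what is moved stays moved. The work goes in short steps, Python scripts to look and compute and a tool call to move; the robot and the scene stay as the last step left them, time stands still between calls to the robot, and variables do not carry over. Pictures are saved under pics/ and viewed, at most 10 in all, crops included, and the job is handed in when it is done.

Besides the shell and the picture viewer there is one more tool, called after "Emit:" as a command line: name --argument value ..., lists and objects as JSON in quotes. move_arm: Moves the arm, as the interface text tells. Its arguments: {"type":"object","properties":{"rows":{"type":"array"},"squeeze":{"type":"number"}},"required":["rows"]}

```bash
mkdir -p pics
cat > h.py <<'E'
import numpy as np, cv2
from bench import status, eyes, order
from scipy.spatial.transform import Rotation as R
np.set_printoptions(precision=3,suppress=True)
def pix(p,X):
    T=np.array(p["T"]);c=np.linalg.inv(T)@np.append(X,1);f=192/np.tan(np.radians(p["vfov"])/2)
    return np.array([p["cx"]+f*c[0]/c[2],p["cy"]+f*c[1]/c[2]])
E
python3 - <<'E'
from h import *
s=status.sense();print(s)
ims=[]
for n in("side","top"):
    p=eyes.get_image(n);ims.append(p["image"]);print(n,p["vfov"],np.array(p["T"]))
    for t in("console","dimmer_top","dimmer_push","lamp_button_top","loupe","pen_cup","blower","tin","dust_brush"):
        for r in eyes.mark_of(p,t)[:1]:print(t,np.array(r["xyz"]),r["confidence"],pix(p,r["xyz"]))
    cv2.imwrite(f"pics/{n}0.png",p["image"])
E
```

```text
{'time_s': 0.0, 'joint_positions': array([-1.067,  0.508, -0.237,  1.501,  0.126,  1.149, -0.155]), 'dq': array([-0.001,  0.001,  0.001, -0.002,  0.   ,  0.002, -0.001]), 'tau': array([ -0.   , -62.06 ,  -2.187, -24.964,   0.013,   0.012,   0.   ]), 'position': array([242.04 , 575.727, 252.438]), 'eef_rot': array([-0.621, -3.079,  0.003]), 'wrist_force': array([-0.316,  0.326,  0.15 ]), 'torque': array([ 0.009, -0.016, -0.033]), 'grip_force': 0.0, 'finger_gap': 0.9975270096547421}
side 55.64501187227547 [[   0.86    -0.387    0.334  271.502]
 [  -0.511   -0.632    0.583 -425.442]
 [  -0.014   -0.671   -0.741  679.307]
 [   0.       0.       0.       1.   ]]
console [596.7 -53.8   1.2] 0.79 [298.959 233.345]
dimmer_top [563.4 -84.6  86.1] 0.68 [297.446 226.351]
dimmer_push [561.8 -93.6  66.8] 0.57 [298.672 235.375]
lamp_button_top [ 605.5 -145.3   69.1] 0.72 [331.703 243.534]
loupe [656.    7.7  48. ] 0.66 [305.981 192.344]
blower [ 519.7 -247.1    3.6] 0.94 [325.065 321.393]
tin [513.4  54.8  -1.3] 0.86 [243.636 216.931]
dust_brush [472.2 -94.    0.9] 0.69 [261.421 272.057]
top 47.72619047067237 [[  -0.015   -0.988    0.155  411.654]
 [  -1.       0.013   -0.011   68.695]
 [   0.009   -0.155   -0.988 1147.505]
 [   0.       0.       0.       1.   ]]
console [598.7 -55.9  -0. ] 0.62 [293.478 191.765]
dimmer_top [560.9 -80.   83.5] 0.45 [307.129 201.22 ]
dimmer_push [513.7  53.3  -0.2] 0.72 [253.241 223.97 ]
lamp_button_top [ 604.1 -139.    75.3] 0.57 [329.531 184.359]
loupe [655.7   8.1  50.4] 0.61 [270.127 167.171]
pen_cup [663.  154.5  -0. ] 0.73 [214.924 169.269]
blower [ 515.5 -251.5    2.3] 0.64 [368.168 221.628]
tin [513.1  51.6   1.3] 0.63 [253.894 224.137]
dust_brush [472.1 -88.7  -0.8] 0.88 [307.271 238.984]
```

View pics/side0.png

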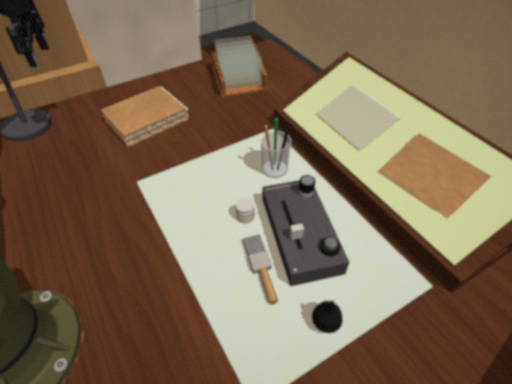

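View pics/top0.png

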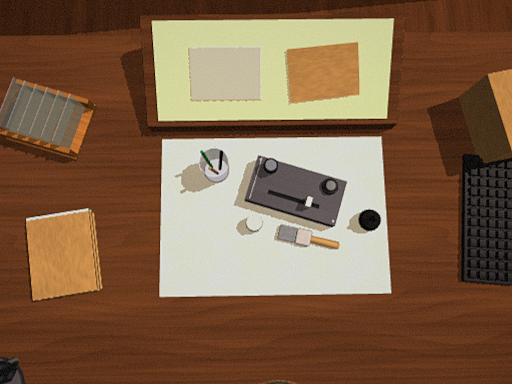

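The side view shows the paddle at about (297,231), the button at (331,243) and the loupe at (307,183). The networks' positions agree with the text for a console at about (597,-55), with console +y at about 71° in world. I'll hover behind the paddle with the tool's x along console +y.

Emit:
move_arm --rows '[[0, [-0.05, -0.05, 0], [0, 0, 8]], [0, [-0.1, -0.1, 0], [0, 0, 16]], [0, [-0.56, -0.543, 0], [0, 0, 86]], [0, [-0.56, -0.543, 0], [0, 0, 86]], [0, [-0.56, -0.543, 0], [0, 0, 86]], [0, [-0.56, -0.543, 0], [0, 0, 86]], [0, [-0.56, -0.543, 0], [0, 0, 86]], [0, [-0.56, -0.543, 0], [0, 0, 86]], [0, [-0.56, -0.543, 0], [0, 0, 86]], [0, [-0.56, -0.543, 0], [0, 0, 86]], [0, [-0.56, -0.543, 0], [0, 0, 86]], [0, [-0.56, -0.543, 0], [0, 0, 86]], [0, [-0.56, -0.543, 0], [0, 0, 86]], [0, [-0.56, -0.543, 0], [0, 0, 86]], [0, [-0.56, -0.543, 0], [0, 0, 86]], [0, [-0.56, -0.543, 0], [0, 0, 86]], [0, [-0.56, -0.543, 0], [0, 0, 86]], [0, [-0.56, -0.543, 0], [0, 0, 86]], [0, [-0.56, -0.543, 0], [0, 0, 86]], [0, [-0.56, -0.543, 0], [0, 0, 86]]]' --squeeze 40

```text
time_s: 3.5
position: [548.0, -141.3, 253.3]
eef_rot: [2.554, 1.829, -0.0]
wrist_force: [0.2, 0.9, 0.7]
finger_gap: -0.002
grip_force: 0.0
```

Run:
```python
from h import *
s=status.sense();print(s["position"],s["joint_positions"]);print(R.from_rotvec(s["eef_rot"]).as_matrix())
for n in("wrist","top","side"):
    p=eyes.get_image(n);print(n)
    if n=="wrist":print(np.array(p["T"]),p["vfov"])
    for t in("console","dimmer_top","dimmer_push","lamp_button_top","loupe","blower"):
        for r in eyes.mark_of(p,t)[:1]:print(t,np.array(r["xyz"]),r["confidence"],pix(p,r["xyz"]))
    cv2.imwrite(f"pics/{n}1.png",p["image"])
```

```text
[ 548.032 -141.317  253.299] [-0.005  0.427  0.323  1.665 -0.15   1.074  0.034]
[[ 0.322  0.947 -0.   ]
 [ 0.947 -0.322 -0.   ]
 [-0.    -0.    -1.   ]]
wrist
[[  0.947  -0.306  -0.1   574.4  ]
 [ -0.322  -0.9    -0.295 -66.72 ]
 [ -0.      0.312  -0.95  372.756]
 [  0.      0.      0.      1.   ]] 63.003929405532354
console [598.  -52.    2.6] 0.56 [272.341  70.172]
dimmer_top [563.7 -85.1  81.6] 0.75 [251.694 115.027]
dimmer_push [556.4 -93.3  63.4] 0.85 [247.601 124.376]
lamp_button_top [ 601.1 -143.4   68.4] 0.89 [306.993 159.01 ]
blower [ 518.7 -247.7    0.7] 0.66 [260.559 242.036]
top
console [599.7 -53.3   0.9] 0.58 [292.533 191.354]
dimmer_top [562.9 -82.   81.7] 0.45 [307.808 200.514]
dimmer_push [557.9 -88.   64.9] 0.58 [309.345 203.396]
loupe [652.    8.4  48. ] 0.68 [269.995 168.772]
side
console [599.  -52.9  -1.9] 0.86 [299.453 233.439]
dimmer_top [563.7 -85.2  86.3] 0.61 [297.747 226.434]
dimmer_push [560.7 -89.7  68.7] 0.72 [297.195 233.725]
lamp_button_top [ 605.9 -144.4   74.3] 0.6 [331.945 241.644]
loupe [656.3   9.7  50. ] 0.56 [305.655 191.176]
blower [ 518.7 -248.4    4.4] 0.74 [325.127 322.068]
```

View pics/wrist1.png

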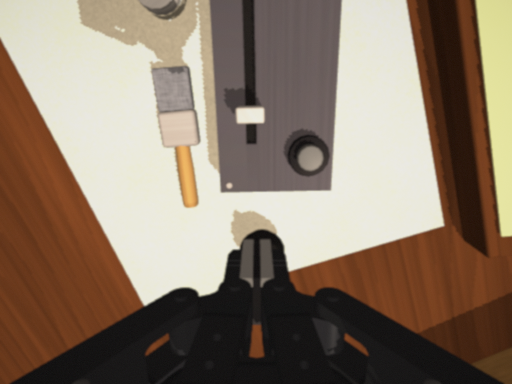

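The wrist view shows the paddle's top at (250,113), the slot vertical and the button at (308,155). The tool's x therefore lies along the slot, and the paddle is about 59 mm ahead and 4 mm to the left. I'll descend behind it.

Emit:
move_arm --rows '[[0, [0, -0.004, 0.04], [0, 0, 0]], [0, [0, -0.004, 0.08], [0, 0, 0]], [0, [0, -0.004, 0.12], [0, 0, 0]], [0, [0, -0.004, 0.15], [0, 0, 0]], [0, [0, -0.004, 0.169], [0, 0, 0]], [0, [0.005, -0.004, 0.169], [0, 0, 0]], [0, [0.015, -0.004, 0.169], [0, 0, 0]], [0, [0.025, -0.004, 0.169], [0, 0, 0]], [0, [0.03, -0.004, 0.169], [0, 0, 0]], [0, [0.03, -0.004, 0.169], [0, 0, 0]], [0, [0.03, -0.004, 0.169], [0, 0, 0]], [0, [0.03, -0.004, 0.169], [0, 0, 0]]]'

```text
time_s: 6.05
position: [553.8, -112.1, 84.3]
eef_rot: [2.555, 1.828, -0.0]
wrist_force: [-0.5, -0.1, -0.5]
finger_gap: 0.001
grip_force: 0.0
```

Run:
```python
from h import *
s=status.sense();print(s["position"],s["wrist_force"],R.from_rotvec(s["eef_rot"]).as_matrix()[:,0])
p=eyes.get_image("wrist")
for t in("dimmer_top","dimmer_push","lamp_button_top"):
    for r in eyes.mark_of(p,t)[:1]:
        x=np.array(r["xyz"]);print(t,x,r["confidence"],"tool",R.from_rotvec(s["eef_rot"]).inv().apply(x-s["position"]))
cv2.imwrite(f"pics/wrist2.png",p["image"])
```

```text
[ 553.762 -112.102   84.318] [-0.466 -0.134 -0.474] [ 0.323  0.946 -0.   ]
dimmer_top [565.  -83.6  82.2] 0.59 tool [30.605  1.438  2.11 ]
dimmer_push [558.6 -94.3  66. ] 0.81 tool [18.416 -1.166 18.313]
lamp_button_top [ 601.5 -145.8   69.5] 0.65 tool [-16.484  56.059  14.822]
```

View pics/wrist2.png

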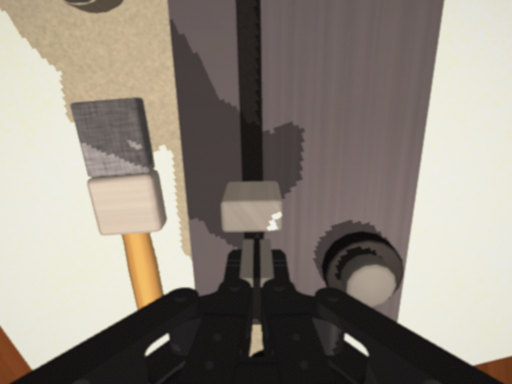

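The fingers stand centred on the slot about 11 mm behind the paddle's rear face (paddle at (251,205)). Now I'll push slowly in short calls and read the force.

Emit:
move_arm --rows '[[0, [0.004, 0, 0], [0, 0, 0]], [0, [0.008, 0, 0], [0, 0, 0]], [0, [0.011, 0, 0], [0, 0, 0]], [0, [0.013, 0, 0], [0, 0, 0]], [0, [0.015, 0, 0], [0, 0, 0]], [0, [0.017, 0, 0], [0, 0, 0]], [0, [0.019, 0, 0], [0, 0, 0]], [0, [0.021, 0, 0], [0, 0, 0]], [0, [0.022, 0, 0], [0, 0, 0]], [0, [0.022, 0, 0], [0, 0, 0]]]'

```text
time_s: 7.5
position: [560.6, -91.6, 84.3]
eef_rot: [2.555, 1.828, -0.001]
wrist_force: [-2.9, -3.1, -0.1]
finger_gap: -0.002
grip_force: 1.8
```

Emit:
move_arm --rows '[[0, [0.001, 0, 0], [0, 0, 0]], [0, [0.002, 0, 0], [0, 0, 0]], [0, [0.002, 0, 0], [0, 0, 0]]]'

```text
time_s: 7.88
position: [562.2, -88.1, 84.3]
eef_rot: [-2.553, -1.83, -0.002]
wrist_force: [-0.5, -0.3, 0.1]
finger_gap: 0.004
grip_force: 0.1
```

Emit:
move_arm --rows '[[0, [0.001, 0, 0], [0, 0, 0]], [0, [0.002, 0, 0], [0, 0, 0]], [0, [0.002, 0, 0], [0, 0, 0]]]'

```text
time_s: 8.25
position: [562.5, -86.7, 84.3]
eef_rot: [-2.554, -1.829, -0.001]
wrist_force: [-0.3, -0.2, -0.0]
finger_gap: -0.003
grip_force: 0.0
```

Emit:
move_arm --rows '[[0, [0.001, 0, 0], [0, 0, 0]], [0, [0.002, 0, 0], [0, 0, 0]], [0, [0.002, 0, 0], [0, 0, 0]]]'

```text
time_s: 8.62
position: [563.0, -85.0, 84.3]
eef_rot: [-2.554, -1.829, -0.0]
wrist_force: [-0.1, 0.5, -1.0]
finger_gap: 0.001
grip_force: 0.0
```

```bash
cat > look.py <<'E'
from h import *
import sys
s=status.sense();ax=np.array([.323,.946,0]);C=np.array([598.3,-53.5,0])
print("tool s",s["position"]@ax, "F",s["wrist_force"]@ax)
for n in ("wrist","top","side"):
    p=eyes.get_image(n)
    for t,o in(("dimmer_top",52),("dimmer_push",59.2)):
        for r in eyes.mark_of(p,t)[:1]:
            x=np.array(r["xyz"]);print(n,t,x,r["confidence"],"s",x@ax,"dimmer",(x-C)@ax+o)
    if n=="wrist" and len(sys.argv)>1:cv2.imwrite(sys.argv[1],p["image"])
E
python3 look.py pics/wrist3.png
```

```text
tool s 101.43330830340041 F 0.39723666685974285
wrist dimmer_top [571.3 -61.4  83.9] 0.83 s 126.44550000000001 dimmer 35.8056
wrist dimmer_push [566.3 -71.5  66.8] 0.69 s 115.2759 dimmer 31.836000000000006
top dimmer_top [568.4 -58.1  80.4] 0.5 s 128.6306 dimmer 37.990700000000004
top dimmer_push [565.4 -69.4  63.6] 0.6 s 116.9718 dimmer 33.53190000000001
```

View pics/wrist3.png

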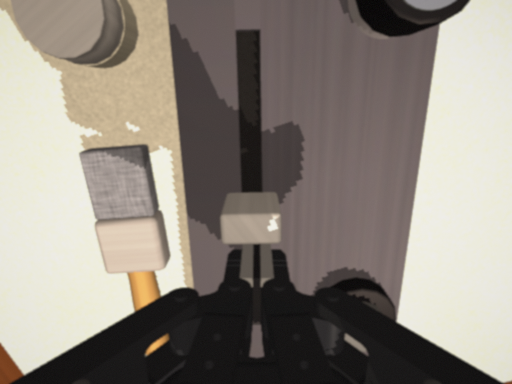

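The paddle has moved to the first click: the nets give about 0.037, and the gap to the fingers has closed to 1–2 mm. On to the second click.

Emit:
move_arm --rows '[[0, [0.001, 0, 0], [0, 0, 0]], [0, [0.002, 0, 0], [0, 0, 0]], [0, [0.003, 0, 0], [0, 0, 0]], [0, [0.004, 0, 0], [0, 0, 0]], [0, [0.005, 0, 0], [0, 0, 0]], [0, [0.005, 0, 0], [0, 0, 0]]]'

```text
time_s: 9.82
position: [564.6, -80.3, 84.3]
eef_rot: [-2.554, -1.829, -0.0]
wrist_force: [0.5, 0.6, -0.0]
finger_gap: -0.005
grip_force: 0.0
```

Emit:
move_arm --rows '[[0, [0.001, 0, 0], [0, 0, 0]], [0, [0.002, 0, 0], [0, 0, 0]], [0, [0.002, 0, 0], [0, 0, 0]]]'

```text
time_s: 10.2
position: [564.9, -79.3, 84.3]
eef_rot: [2.554, 1.828, -0.001]
wrist_force: [-1.1, -2.8, -0.3]
finger_gap: -0.0
grip_force: 1.7
```

Emit:
move_arm --rows '[[0, [0.001, 0, 0], [0, 0, 0]], [0, [0.001, 0, 0], [0, 0, 0]]]'

```text
time_s: 10.45
position: [565.0, -78.9, 84.3]
eef_rot: [2.555, 1.827, -0.002]
wrist_force: [-2.2, -5.5, 0.9]
finger_gap: -0.002
grip_force: 2.9
```

Emit:
move_arm --rows '[[0, [0.001, 0, 0], [0, 0, 0]], [0, [0.001, 0, 0], [0, 0, 0]]]'

```text
time_s: 10.7
position: [565.4, -78.0, 84.3]
eef_rot: [2.555, 1.827, -0.002]
wrist_force: [-1.4, -5.0, 1.1]
finger_gap: 0.001
grip_force: 2.7
```

Emit:
move_arm --rows '[[0, [0.001, 0, 0], [0, 0, 0]], [0, [0.001, 0, 0], [0, 0, 0]]]'

```text
time_s: 10.95
position: [566.1, -75.8, 84.3]
eef_rot: [-2.555, -1.829, 0.0]
wrist_force: [-1.2, -2.8, 1.1]
finger_gap: 0.002
grip_force: 1.5
```

Emit:
move_arm --rows '[[0, [0.001, 0, 0], [0, 0, 0]], [0, [0.001, 0, 0], [0, 0, 0]]]'

```text
time_s: 11.2
position: [566.7, -73.9, 84.3]
eef_rot: [-2.553, -1.83, -0.001]
wrist_force: [-0.8, -1.6, -0.1]
finger_gap: -0.0
grip_force: 0.5
```

Emit:
move_arm --rows '[[0, [0, 0, 0], [0, 0, 0]], [0, [0, 0, 0], [0, 0, 0]]]'

```text
time_s: 11.45
position: [566.5, -74.4, 84.3]
eef_rot: [-2.554, -1.829, -0.0]
wrist_force: [-1.0, -1.0, 1.1]
finger_gap: -0.001
grip_force: 0.5
```

```bash
python3 look.py
```

```text
tool s 112.56482293015591 F -1.253717262224709
wrist dimmer_top [570.  -56.5  85.6] 0.59 s 130.661 dimmer 40.02110000000002
wrist dimmer_push [567.6 -68.8  66.9] 0.72 s 118.25000000000001 dimmer 34.81010000000003
top dimmer_top [569.9 -54.5  82.3] 0.53 s 132.5207 dimmer 41.88080000000001
top dimmer_push [565.3 -61.2  65.9] 0.45 s 124.69669999999998 dimmer 41.2568
side dimmer_top [573.3 -55.9  84.8] 0.41 s 132.29449999999997 dimmer 41.6546
side dimmer_push [567.  -65.1  69.1] 0.54 s 121.5564 dimmer 38.11650000000002
```

Still on the rise to the second crest. I'll continue in 1 mm steps.

Emit:
move_arm --rows '[[0, [0.001, 0, 0], [0, 0, 0]], [0, [0.001, 0, 0], [0, 0, 0]], [0, [0.001, 0, 0], [0, 0, 0]]]'

```text
time_s: 12.28
position: [566.9, -73.6, 84.2]
eef_rot: [-2.554, -1.829, -0.0]
wrist_force: [-0.5, -0.7, 0.1]
finger_gap: 0.003
grip_force: 0.3
```

Emit:
move_arm --rows '[[0, [0.001, 0, 0], [0, 0, 0]], [0, [0.001, 0, 0], [0, 0, 0]], [0, [0.001, 0, 0], [0, 0, 0]]]'

```text
time_s: 12.65
position: [567.4, -72.6, 84.3]
eef_rot: [2.554, 1.829, 0.001]
wrist_force: [-0.1, -1.1, 0.1]
finger_gap: -0.0
grip_force: 0.0
```

Emit:
move_arm --rows '[[0, [0.001, 0, 0], [0, 0, 0]], [0, [0.001, 0, 0], [0, 0, 0]], [0, [0.001, 0, 0], [0, 0, 0]]]'

```text
time_s: 13.02
position: [567.5, -71.8, 84.3]
eef_rot: [-2.554, -1.829, -0.0]
wrist_force: [-0.2, 0.1, -0.3]
finger_gap: -0.001
grip_force: 0.0
```

```bash
python3 look.py
```

```text
tool s 115.33050584858435 F 0.08231148254900797
wrist dimmer_top [576.5 -50.2  81.4] 0.56 s 138.7203 dimmer 48.08040000000001
wrist dimmer_push [570.4 -56.8  65.7] 0.79 s 130.5064 dimmer 47.06650000000001
top dimmer_top [575.4 -43.5  81.4] 0.49 s 144.70319999999998 dimmer 54.063300000000005
top dimmer_push [569.3 -52.5  64.4] 0.4 s 134.2189 dimmer 50.779
side dimmer_top [514.6  55.8   0.5] 0.67 s 219.0026 dimmer 128.36270000000002
```

Second click is in: the push fell to zero at s≈114 and the paddle jumped to about 0.052. The third jump is expected at s≈130.

Emit:
move_arm --rows '[[0, [0.001, 0, 0], [0, 0, 0]], [0, [0.002, 0, 0], [0, 0, 0]], [0, [0.003, 0, 0], [0, 0, 0]], [0, [0.004, 0, 0], [0, 0, 0]], [0, [0.005, 0, 0], [0, 0, 0]], [0, [0.006, 0, 0], [0, 0, 0]], [0, [0.006, 0, 0], [0, 0, 0]], [0, [0.006, 0, 0], [0, 0, 0]]]'

```text
time_s: 14.48
position: [569.4, -66.3, 84.3]
eef_rot: [2.554, 1.829, -0.0]
wrist_force: [0.1, -0.0, -0.5]
finger_gap: 0.002
grip_force: 0.0
```

Emit:
move_arm --rows '[[0, [0.001, 0, 0], [0, 0, 0]], [0, [0.002, 0, 0], [0, 0, 0]], [0, [0.002, 0, 0], [0, 0, 0]], [0, [0.002, 0, 0], [0, 0, 0]]]'

```text
time_s: 14.98
position: [570.0, -64.5, 84.3]
eef_rot: [2.554, 1.829, -0.0]
wrist_force: [0.5, 0.7, -0.4]
finger_gap: 0.002
grip_force: 0.3
```

Emit:
move_arm --rows '[[0, [0.0005, 0, 0], [0, 0, 0]], [0, [0.001, 0, 0], [0, 0, 0]], [0, [0.001, 0, 0], [0, 0, 0]]]'

```text
time_s: 15.35
position: [570.1, -64.1, 84.3]
eef_rot: [2.555, 1.828, -0.001]
wrist_force: [-1.1, -3.5, 1.9]
finger_gap: 0.0
grip_force: 2.0
```

Emit:
move_arm --rows '[[0, [0.0005, 0, 0], [0, 0, 0]], [0, [0.001, 0, 0], [0, 0, 0]], [0, [0.001, 0, 0], [0, 0, 0]]]'

```text
time_s: 15.72
position: [570.3, -63.8, 84.3]
eef_rot: [2.555, 1.827, -0.002]
wrist_force: [-2.3, -5.9, 1.5]
finger_gap: 0.001
grip_force: 3.1
```

Emit:
move_arm --rows '[[0, [0.0005, 0, 0], [0, 0, 0]], [0, [0.001, 0, 0], [0, 0, 0]], [0, [0.001, 0, 0], [0, 0, 0]]]'

```text
time_s: 16.1
position: [570.6, -62.6, 84.3]
eef_rot: [2.555, 1.827, -0.002]
wrist_force: [-2.2, -4.6, 1.5]
finger_gap: -0.002
grip_force: 2.5
```

Emit:
move_arm --rows '[[0, [0.0005, 0, 0], [0, 0, 0]], [0, [0.001, 0, 0], [0, 0, 0]], [0, [0.001, 0, 0], [0, 0, 0]]]'

```text
time_s: 16.48
position: [571.5, -59.9, 84.3]
eef_rot: [-2.553, -1.829, -0.001]
wrist_force: [-1.3, -0.9, 0.8]
finger_gap: 0.0
grip_force: 1.0
```

Emit:
move_arm --rows '[[0, [0.0005, 0, 0], [0, 0, 0]], [0, [0.001, 0, 0], [0, 0, 0]], [0, [0.001, 0, 0], [0, 0, 0]]]'

```text
time_s: 16.85
position: [571.8, -59.2, 84.3]
eef_rot: [-2.554, -1.829, -0.001]
wrist_force: [-1.0, -0.6, 0.0]
finger_gap: 0.001
grip_force: 0.5
```

Emit:
move_arm --rows '[[0, [0.0005, 0, 0], [0, 0, 0]], [0, [0.001, 0, 0], [0, 0, 0]], [0, [0.001, 0, 0], [0, 0, 0]]]'

```text
time_s: 17.23
position: [572.0, -58.4, 84.3]
eef_rot: [-2.554, -1.829, -0.0]
wrist_force: [-0.7, -0.0, 0.4]
finger_gap: 0.004
grip_force: 0.4
```

Emit:
move_arm --rows '[[0, [0.0005, 0, 0], [0, 0, 0]], [0, [0.001, 0, 0], [0, 0, 0]], [0, [0.001, 0, 0], [0, 0, 0]]]'

```text
time_s: 17.6
position: [572.5, -57.4, 84.3]
eef_rot: [-2.554, -1.829, -0.001]
wrist_force: [-0.7, -0.5, -0.0]
finger_gap: 0.003
grip_force: 0.1
```

```bash
python3 look.py
```

```text
tool s 130.5733246663064 F -0.6590759002549732
wrist dimmer_top [575.9 -40.7  83.5] 0.92 s 147.51350000000002 dimmer 56.8736
wrist dimmer_push [571.5 -52.9  65.8] 0.6 s 134.55110000000002 dimmer 51.11120000000002
top dimmer_push [511.9  52.8   1.8] 0.69 s 215.29249999999996 dimmer 131.8526
side dimmer_top [574.6 -40.7  85.6] 0.49 s 147.09360000000004 dimmer 56.45370000000002
side dimmer_push [ 604.8 -146.3   71.1] 0.66 s 56.95059999999998 dimmer -26.4893
```

It is at the crest but hasn't jumped yet. I'll take one more small step.

Emit:
move_arm --rows '[[0, [0.0005, 0, 0], [0, 0, 0]], [0, [0.001, 0, 0], [0, 0, 0]], [0, [0.001, 0, 0], [0, 0, 0]]]'

```text
time_s: 18.42
position: [572.6, -56.6, 84.3]
eef_rot: [-2.554, -1.829, -0.0]
wrist_force: [0.6, 0.2, 0.2]
finger_gap: -0.007
grip_force: 0.0
```

```bash
python3 look.py pics/wrist4.png
```

```text
tool s 131.37983588585462 F 0.34315078639906477
wrist dimmer_top [580.  -41.1  80.7] 0.8 s 148.45940000000002 dimmer 57.81950000000001
wrist dimmer_push [569.8 -49.3  69.9] 0.76 s 137.4076 dimmer 53.96770000000001
side dimmer_top [471.9 -91.4   3.3] 0.65 s 65.9593 dimmer -24.6806
side dimmer_push [575.4 -45.2  65.9] 0.39 s 143.095 dimmer 59.655100000000004
```

View pics/wrist4.png

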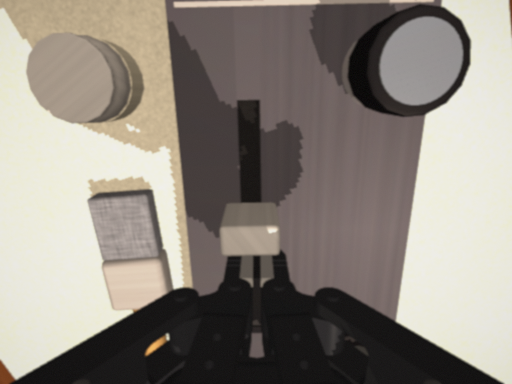

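The paddle's rear edge (row 254) still meets the fingertips, so it sits right on the crest. I'll nudge it on.

Emit:
move_arm --rows '[[0, [0.0005, 0, 0], [0, 0, 0]], [0, [0.001, 0, 0], [0, 0, 0]], [0, [0.001, 0, 0], [0, 0, 0]]]'

```text
time_s: 19.25
position: [573.0, -55.7, 84.3]
eef_rot: [2.554, 1.829, 0.0]
wrist_force: [-0.1, 0.6, -0.4]
finger_gap: -0.002
grip_force: 0.0
```

```bash
python3 look.py pics/wrist5.png; python3 -c "
import cv2
a=cv2.imread('pics/wrist4.png')[170:290,180:330];b=cv2.imread('pics/wrist5.png')[170:290,180:330]
cv2.imwrite('pics/cmp5.png',cv2.resize(cv2.hconcat([a,b]),None,fx=2.6,fy=2.6))"
```

```text
tool s 132.32943426216613 F 0.5075342101359374
wrist dimmer_top [577.2 -29.7  82.2] 0.81 s 158.3394 dimmer 67.69950000000003
wrist dimmer_push [573.6 -42.3  64.8] 0.95 s 145.257 dimmer 61.817100000000025
```

View pics/cmp5.png

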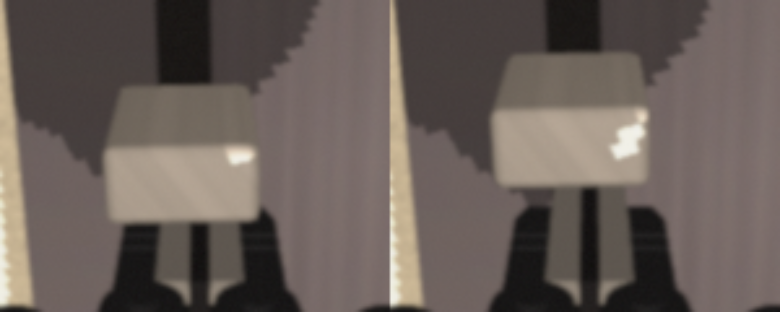

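The right-hand crop shows that the paddle jumped ahead of the fingers: there is now a gap, and the nets give about 0.068. It is in the third click. I'll back off, rise and go above the button.

Emit:
move_arm --rows '[[0, [-0.01, 0, 0], [0, 0, 0]], [0, [-0.03, 0, 0], [0, 0, 0]], [0, [-0.03, 0, -0.03], [0, 0, 0]], [0, [-0.03, 0, -0.06], [0, 0, 0]], [0, [-0.045, 0.02, -0.06], [0, 0, 0]], [0, [-0.06, 0.04, -0.06], [0, 0, 0]], [0, [-0.072, 0.057, -0.06], [0, 0, 0]], [0, [-0.072, 0.057, -0.06], [0, 0, 0]], [0, [-0.072, 0.057, -0.06], [0, 0, 0]], [0, [-0.072, 0.057, -0.06], [0, 0, 0]]]'

```text
time_s: 20.95
position: [603.2, -141.8, 144.3]
eef_rot: [-2.553, -1.829, 0.0]
wrist_force: [0.1, -0.5, -0.3]
finger_gap: 0.004
grip_force: 0.0
```

```bash
python3 look.py
python3 - <<'E'
from h import *
s=status.sense();print(s["position"])
for n in("wrist","top","side"):
    p=eyes.get_image(n)
    for r in eyes.mark_of(p,"lamp_button_top")[:1]:
        x=np.array(r["xyz"]);print(n,x,r["confidence"],"tool",R.from_rotvec(s["eef_rot"]).inv().apply(x-s["position"]),pix(p,x))
    if n=="wrist":cv2.imwrite("pics/wrist6.png",p["image"])
E
```

```text
tool s 60.71078204701524 F -0.48217876644162433
wrist dimmer_top [581.  -31.4  84.5] 0.56 s 157.95860000000002 dimmer 67.31870000000002
wrist dimmer_push [574.6 -40.4  66. ] 0.75 s 147.37740000000002 dimmer 63.93750000000003
top dimmer_top [579.  -30.9  82.2] 0.45 s 157.7856 dimmer 67.14570000000002
top dimmer_push [573.8 -37.   64.1] 0.62 s 150.3354 dimmer 66.8955
side dimmer_top [579.3 -33.8  84.2] 0.69 s 155.1391 dimmer 64.4992
side dimmer_push [575.1 -42.1  69. ] 0.66 s 145.9307 dimmer 62.49080000000002
[ 603.701 -142.238  144.297]
wrist [ 601.1 -142.6   69.5] 0.65 tool [-1.179 -2.348 74.797] [251.445 217.047]
top [ 601.3 -140.7   73. ] 0.56 tool [ 0.684 -2.77  71.297] [330.082 185.608]
side [ 605.7 -144.5   73. ] 0.56 tool [-1.497  2.619 71.297] [331.805 242.095]
```

View pics/wrist6.png

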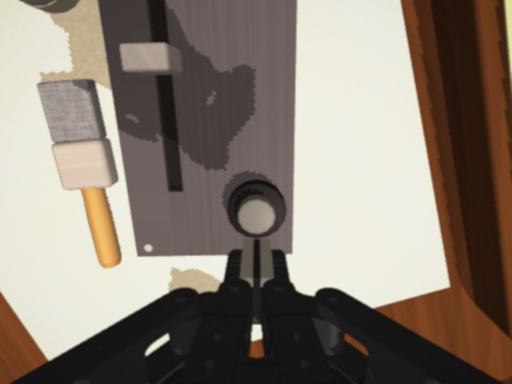

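The button (255,215) lies in line with the fingers, and the dimmer is still in its third click. I'll press in steps.

Emit:
move_arm --rows '[[0, [0, 0, 0.02], [0, 0, 0]], [0, [0, 0, 0.035], [0, 0, 0]], [0, [0, 0, 0.043], [0, 0, 0]], [0, [0, 0, 0.046], [0, 0, 0]], [0, [0, 0, 0.048], [0, 0, 0]], [0, [0, 0, 0.05], [0, 0, 0]], [0, [0, 0, 0.05], [0, 0, 0]]]'

```text
time_s: 22.58
position: [603.8, -142.4, 94.4]
eef_rot: [2.554, 1.829, 0.0]
wrist_force: [0.6, -1.5, 0.1]
finger_gap: 0.002
grip_force: 0.0
```

Emit:
move_arm --rows '[[0, [0, 0, 0.001], [0, 0, 0]], [0, [0, 0, 0.002], [0, 0, 0]], [0, [0, 0, 0.002], [0, 0, 0]]]'

```text
time_s: 22.95
position: [603.8, -142.4, 92.5]
eef_rot: [2.554, 1.829, 0.0]
wrist_force: [0.6, 0.8, 2.0]
finger_gap: -0.007
grip_force: 1.1
```

Emit:
move_arm --rows '[[0, [0, 0, 0.001], [0, 0, 0]], [0, [0, 0, 0.002], [0, 0, 0]], [0, [0, 0, 0.002], [0, 0, 0]]]'

```text
time_s: 23.32
position: [603.8, -142.4, 90.4]
eef_rot: [2.554, 1.829, 0.0]
wrist_force: [-0.5, -0.2, 3.1]
finger_gap: -0.001
grip_force: 1.8
```

Emit:
move_arm --rows '[[0, [0, 0, 0.001], [0, 0, 0]], [0, [0, 0, 0.002], [0, 0, 0]], [0, [0, 0, 0.002], [0, 0, 0]]]'

```text
time_s: 23.7
position: [603.8, -142.4, 88.3]
eef_rot: [2.554, 1.829, 0.0]
wrist_force: [-0.2, 0.8, 5.4]
finger_gap: 0.001
grip_force: 2.3
```

Emit:
move_arm --rows '[[0, [0, 0, 0.001], [0, 0, 0]], [0, [0, 0, 0.002], [0, 0, 0]], [0, [0, 0, 0.002], [0, 0, 0]]]'

```text
time_s: 24.08
position: [603.9, -142.4, 87.9]
eef_rot: [2.554, 1.828, 0.002]
wrist_force: [-2.9, 1.5, 16.9]
finger_gap: -0.0
grip_force: 8.6
```

Emit:
move_arm --rows '[[0, [0, 0, 0.001], [0, 0, 0]], [0, [0, 0, 0.001], [0, 0, 0]]]'

```text
time_s: 24.32
position: [604.0, -142.4, 87.8]
eef_rot: [2.554, 1.828, 0.003]
wrist_force: [-5.7, 2.6, 23.9]
finger_gap: 0.0
grip_force: 12.1
```

The button is bottomed: 6 mm of travel, then the force climbed steeply. I'll release and rise clear.

Emit:
move_arm --rows '[[0, [0, 0, -0.005], [0, 0, 0]], [0, [0, 0, -0.015], [0, 0, 0]], [0, [0, 0, -0.04], [0, 0, 0]], [0, [0, 0, -0.08], [0, 0, 0]], [0, [0, 0, -0.12], [0, 0, 0]], [0, [0, 0, -0.15], [0, 0, 0]], [0, [0, 0, -0.15], [0, 0, 0]], [0, [0, 0, -0.15], [0, 0, 0]], [0, [0, 0, -0.15], [0, 0, 0]]]'

```text
time_s: 25.45
position: [603.0, -142.1, 233.8]
eef_rot: [-2.553, -1.828, 0.003]
wrist_force: [-0.6, -1.0, -0.7]
finger_gap: 0.003
grip_force: 0.0
```

```bash
python3 look.py pics/wrist7.png
python3 - <<'E'
from h import *
for n in("wrist","top","side"):
    p=eyes.get_image(n)
    for t in("lamp_button_top","loupe","blower","tin","dust_brush"):
        for r in eyes.mark_of(p,t)[:1]:print(n,t,np.array(r["xyz"]),r["confidence"])
E
```

```text
tool s 60.37782755704711 F -1.14676503835959
wrist dimmer_top [579.4 -28.2  84.4] 0.68 s 160.469 dimmer 69.82910000000001
wrist dimmer_push [574.2 -41.5  67.8] 0.87 s 146.2076 dimmer 62.76770000000003
top dimmer_top [578.7 -31.5  82.8] 0.51 s 157.1211 dimmer 66.48120000000003
top dimmer_push [575.6 -35.5  62.9] 0.55 s 152.3358 dimmer 68.89590000000003
side dimmer_top [579.8 -31.6  85.5] 0.71 s 157.3818 dimmer 66.7419
side dimmer_push [577.8 -40.2  71.5] 0.59 s 148.6002 dimmer 65.16029999999999
wrist lamp_button_top [ 600.1 -144.2   69. ] 0.74
wrist loupe [577.7 -39.9  68. ] 0.16
wrist blower [ 518.1 -246.9   -2.8] 0.89
wrist tin [514.7  54.5  -1.9] 0.62
wrist dust_brush [477.9 -90.3  -2.2] 0.9
top lamp_button_top [ 604.7 -138.1   75.5] 0.61
top loupe [655.4   6.8  51.3] 0.58
top tin [514.1  54.8  -0.2] 0.51
top dust_brush [468.3 -89.9  -1.2] 0.9
side lamp_button_top [ 606.7 -145.6   68.9] 0.72
side loupe [658.6   8.9  47.2] 0.54
side blower [ 521.6 -249.1    4.2] 0.62
side tin [515.1  53.6   2.5] 0.9
side dust_brush [580.6 -33.   85.3] 0.71
```

View pics/wrist7.png

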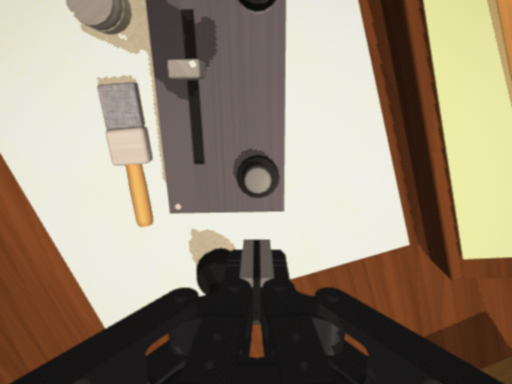

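The paddle (184,68) is unchanged in the third click, the button (258,177) is up, the loose things stand where they were, and the arm is clear. Handing in.

```bash
python3 -c "
from bench import order
print(order.finish_job())"
```

```text
the job is handed in; nothing more can be done
None
```

The dimmer rests in its third click, the lamp button was pressed fully down and came up again, none of the loose things was moved, and the job is handed in; the hand-in returned no verdict.

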